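# Charge the delay timer, then hold the lamp shutter half open

## Robot

A 6-joint arm with a two-finger parallel gripper is mounted at the origin on a cart in front of the work surface, level with it; the furniture and walls round the work are solid. World frame = base frame: x ahead of the robot, y to its left, z up, the work surface at z = 0. Lengths are in m, angles in rad, forces in N, time in s.
With the tool pointing down it reaches from about 0.3 to 0.875 m from the base axis. Payload 6.4 kg.
Tool frame: the origin (TCP) lies on the centre line of the jaws, within the pads' length; the fingertips stand 25 mm ahead of it and the grasp point (between the pads) lies 6 mm ahead of it (ctrl.tips_ahead is the z of the fingertips in the tool frame, in m); z points along the fingers, x is the direction in which the jaws open and shut, and the axes are right-handed (so a half turn about z gives the same grasp; the last joint's range is limited). The gripper opens to 85 mm and grips with 20 to 120 N. Pads are 22 mm wide; open, the fingers measure 114 mm over their backs; the gripper's body (76 mm by 85 mm) begins 54 mm behind the grasp point. The pads swing forward as they close: fully open they stand 13 mm farther back than shut.
Start: joints at [1.053, 0.181, 1.607, -0, 1.354, -0.206], TCP at [0.176, 0.547, 0.256] pointing down, gripper open.
Joint ranges: [-2.99, 2.99], [-0.89, 2.07], [0.3, 2.58], [-1.14, 4.28], [0, 2.63], [-3.12, 3.12]. Speed limits (rad/s): [2.57, 2.57, 3.01, 3.14, 3.14, 3.14].

## Interface

Orientations are given as a unit quaternion [w, x, y, z].
In Python, from bench import ctrl gives the robot as it stands.
- The arm moves only by the shell command python3 -m pendant 'ROWS'. ROWS is JSON, a list that holds one entry, the list of rows, each a list of 7 numbers: the shift along the tool's x, y, z in m, then the turn, a rotation vector about the tool's x, y, z in rad, then the closure, from -1 (fully open) to 1 (shut). A call has 1 to 10 rows; each row shifts and turns the commanded pose from where the row before left it, along the tool's axes as they then stand; what a row does not reach is not made up. A row lasts 1/10 s, in which the tool goes at most 50 mm and 8.59 degrees, less where a joint would pass 70% of its speed; a pose out of reach is approached as far as the arm can. A call with a gripper value outside its range is refused whole. The fingers move at their own pace and stop on an object; the grip force is fixed at half the most. Time passes only in rows, so rows that do not move let the fingers close. It gives the time, the measured TCP pose, the force and the opening at its end, in the units of the state.
- ctrl.get_obs(): the state, without advancing time (a new reading comes with each control period).
- ctrl.camera(name): name is "scene" or "top"; returns (picture, depth): 480x640x3 uint8, red, green, blue; 480x640 float32, m along the optical axis (not along the pixel's ray), 0 where there is no reading.
- ctrl.calibration(name): a dict with "fov_y" (degrees; the focal length in pixels is half the picture's height over the tangent of half this angle, whatever the lens; pixels are square), "cx", "cy" (the principal point, pixels), "camera_from_world" (4x4, takes a point from world to camera coordinates). Camera axes: x right, y down, z forward; pixel columns grow to the right and rows downward; lengths in m; the calibration is good to about 2 mm. A picture is of the moment at which its call begins. calibration takes no time and is no camera call.
- ctrl.hand_in(): hands the job in, once; it reports no verdict.
The state is a dict: "time_s": time; "q": joint angles; "dq": joint speeds; "joint_efforts": joint torques, N m; "eef_pos": TCP position; "eef_rot": TCP orientation; "wrist_force": force on the tool from outside, world axes, zero at the start; "torque": the same for the moment, N m; "opening": opening from 0.0 (shut) to 1.0 (fully open).
Only numpy, scipy, OpenCV 4.12 (cv2) and the standard library are available. Lean on these libraries where they do the work, as an engineer would, in place of code of your own. Each camera call takes 0.05 s, during which the arm holds its last target.

## Task

Charge the delay timer: draw its sprung blade out until the long line across the blade stands at the mouth of the case, keep it there for a moment, then let go so that the blade runs all the way home. Only then, with the blade home, slide the lamp's sprung shutter to half travel, where its pointer stands at the long middle line and half of the window is uncovered, and hold it there: the program finishes while the gripper still holds the shutter. Leave the other things on the counter where they are.

Things in the scene. Friction and masses are not known exactly. Their poses are not given: they have to be found in the camera images.
- timer: Delay timer: low grey plastic box fixed to the counter, 70 (x) x 110 (y) x 45 mm high, a short round damper tube on its +y end, a flat aluminium blade with an upright black grip coming out of its -y end. Origin at the centre of the underside, z up; the blade is drawn out along the box's own -y. It stands left or right of the lamp.
- slide (a joint): How far the timer's blade is drawn out, in m: 0 = home, 0.040 = the long line across the blade (the second-last of five; the others are short and 10 mm apart) at the outer edge of the mouth, 0.060 = end stop. A spring pulls it home with 3 N at 0, rising to 7 N at the long line and 9 N at the stop; an air damper adds about 1.2 N per 10 mm/s either way, so let go from the line it takes about 1 to 2 s to run home.
- slide_grip (a point): Where to grip the timer's blade: in the upright black grip at the blade's end, a fin 24 mm (timer x) x 12 mm (timer y), reaching from 22 to 95 mm above the counter; this point lies on its centre line 76 mm up, 19 mm below its top; with the blade home it is 80 mm from the timer's origin along the timer's -y. It moves with the blade and its axes are the timer's. The box beside it is 45 mm high (a screw on it 49 mm), so fingertips may pass above that.
- lamp: Lamp housing: grey painted metal box fixed to the counter, 90 (x) x 170 (y) x 100 mm high, with a white window 50 mm wide on its front (-x) face behind a steel shutter plate. Origin at the centre of the underside, z up; the shutter opens along the housing's own +y.
- shutter (a joint): Opening of the lamp's shutter in m: 0 = shut, 0.025 = half travel (pointer at the long middle line on the strip on top, half of the window uncovered), 0.050 = fully open. A spring pushes it shut with 2 N at 0, rising to 7 N at half and 12 N fully open; it shuts when let go.
- shutter_grip (a point): Where to grip the shutter: in the upright black tab on top of the shutter, 24 mm (lamp x) x 14 mm (lamp y), reaching from 104 to 148 mm above the counter; this point lies on its centre line 130 mm up, 18 mm below its top; with the shutter shut it is at lamp x = -57 mm, y = -35 mm. It moves with the shutter and its axes are the lamp's. The housing behind it is 100 mm high (screws 101 mm), so fingertips must stay above that.
- dropper: Bystander, to be left alone: amber dropper bottle, black bulb, 37 mm wide, 101 mm high. Origin under its centre.
- flask: Bystander, to be left alone: clear conical flask, 62 mm wide, 103 mm high. Origin under its centre.
- matchbox: Bystander, to be left alone: matchbox 36 x 54 x 15 mm. Origin under its centre.
- dish: Bystander, to be left alone: clear petri dish, 96 mm wide, 16 mm high. Origin under its centre.
- mortar: Bystander, to be left alone: white mortar, 83 mm wide, 50 mm high. Origin under its centre.
- spatula: Bystander, to be left alone: spatula with black handle, 173 mm long, 9 mm high, lying. Origin under its centre.
- weight: Bystander, to be left alone: brass-coloured knobbed weight, 25 mm wide, 34 mm high. Origin under its centre.

How it is judged:
By the outcome, as a careful person would: the job done as asked, in the order asked, and still so for the second after the job is handed in, while the arm keeps its last pose, push and grip.
It also fails if it takes over 54 s, if anything falls off the work surface, if the arm or the gripper's body presses on something with over 40 N, if the wrist force passes 120 N, or if a joint passes its speed limit or range.

## Working session

There is one attempt and no reset: what is moved stays moved. The work goes in short steps, Python scripts to look and compute and a shell command to move; the robot and the scene stay as the last step left them, time stands still between calls to the robot, and variables do not carry over. Pictures are saved under pics/ and viewed, and the job is handed in when it is done.

```bash
ls; mkdir -p pics
cat > h.py <<'E'
import numpy as np,cv2
from bench import ctrl
def snap(n,tag):
    p,d=ctrl.camera(n); cv2.imwrite(f'pics/{tag}.png',p[:,:,::-1]); np.save(f'pics/{tag}.npy',d); return p,d
def world(n,u,v,z):
    c=ctrl.calibration(n); f=240/np.tan(np.radians(c['fov_y']/2)); T=np.linalg.inv(np.array(c['camera_from_world']))
    r=T[:3,:3]@np.array([(u-c['cx'])/f,(v-c['cy'])/f,1]); o=T[:3,3]; return o+r*(z-o[2])/r[2]
def worldd(n,u,v,d):
    c=ctrl.calibration(n); f=240/np.tan(np.radians(c['fov_y']/2)); T=np.linalg.inv(np.array(c['camera_from_world']))
    return T[:3,:3]@(np.array([(u-c['cx'])/f,(v-c['cy'])/f,1])*d)+T[:3,3]
def proj(n,P):
    c=ctrl.calibration(n); f=240/np.tan(np.radians(c['fov_y']/2)); T=np.array(c['camera_from_world'])
    q=T[:3,:3]@np.array(P)+T[:3,3]; return q[0]/q[2]*f+c['cx'],q[1]/q[2]*f+c['cy']
E
python3 - <<'E'
from h import *
np.set_printoptions(precision=3,suppress=True)
snap('top','t0');snap('scene','s0')
for n in('top','scene'):print(ctrl.calibration(n))
print(ctrl.get_obs(),ctrl.tips_ahead)
E
```

```text
pics
{'fov_y': 48.58237127075631, 'cx': 317.4526604586146, 'cy': 240.901001717763, 'camera_from_world': array([[ 0.024, -1.   , -0.008, -0.042],
       [-0.986, -0.022, -0.163,  0.505],
       [ 0.163,  0.012, -0.987,  1.706],
       [ 0.   ,  0.   ,  0.   ,  1.   ]])}
{'fov_y': 47.189125229635486, 'cx': 317.2059135944511, 'cy': 237.68309926220803, 'camera_from_world': array([[-0.689, -0.725, -0.017,  0.314],
       [-0.367,  0.369, -0.854,  0.284],
       [ 0.625, -0.582, -0.52 ,  1.622],
       [ 0.   ,  0.   ,  0.   ,  1.   ]])}
{'time_s': 0.1, 'q': array([ 1.053,  0.181,  1.608, -0.   ,  1.354, -0.206]), 'dq': array([ 0.   , -0.   , -0.003,  0.001, -0.001, -0.   ]), 'joint_efforts': array([  0.   , -44.588, -35.224,  -0.   ,   0.004,   0.   ]), 'eef_pos': array([0.176, 0.547, 0.255]), 'eef_rot': array([ 0.   ,  0.808,  0.589, -0.001]), 'wrist_force': array([-0.359,  0.738, -0.837]), 'torque': array([ 0.047, -0.002, -0.01 ]), 'opening': 0.9965839980257603} 0.025
```

View pics/t0.png

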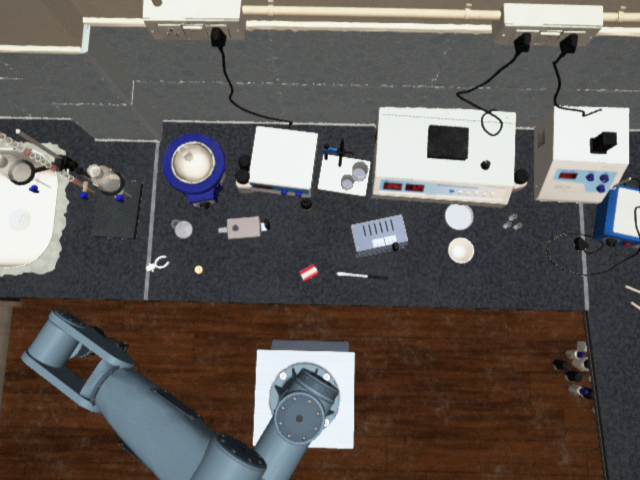

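View pics/s0.png

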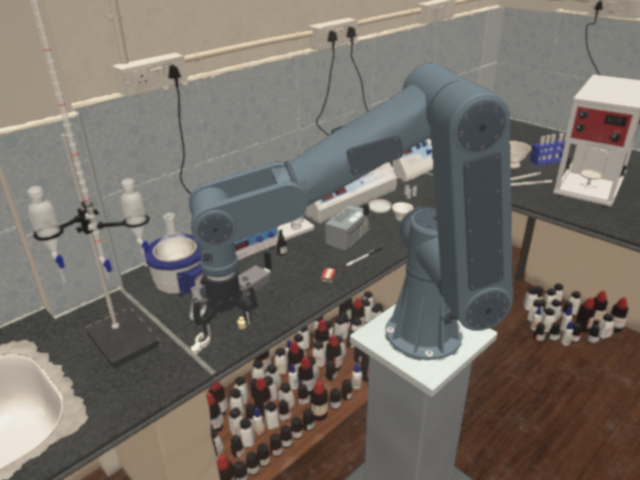

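Run:
```python
import cv2
a=cv2.imread('pics/t0.png')
cv2.imwrite('pics/c1.png',cv2.resize(a[205:255,205:285],None,fx=10,fy=10,interpolation=cv2.INTER_CUBIC))
cv2.imwrite('pics/c2.png',cv2.resize(a[205:265,340:420],None,fx=10,fy=10,interpolation=cv2.INTER_CUBIC))
b=cv2.imread('pics/s0.png')
cv2.imwrite('pics/c3.png',cv2.resize(b[190:310,225:385],None,fx=5,fy=5,interpolation=cv2.INTER_CUBIC))
```

```text
(no output)
```

View pics/c1.png

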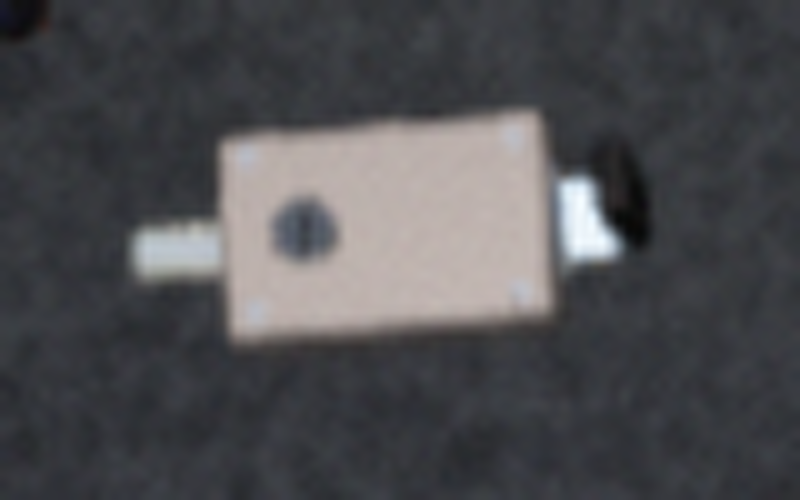

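View pics/c2.png

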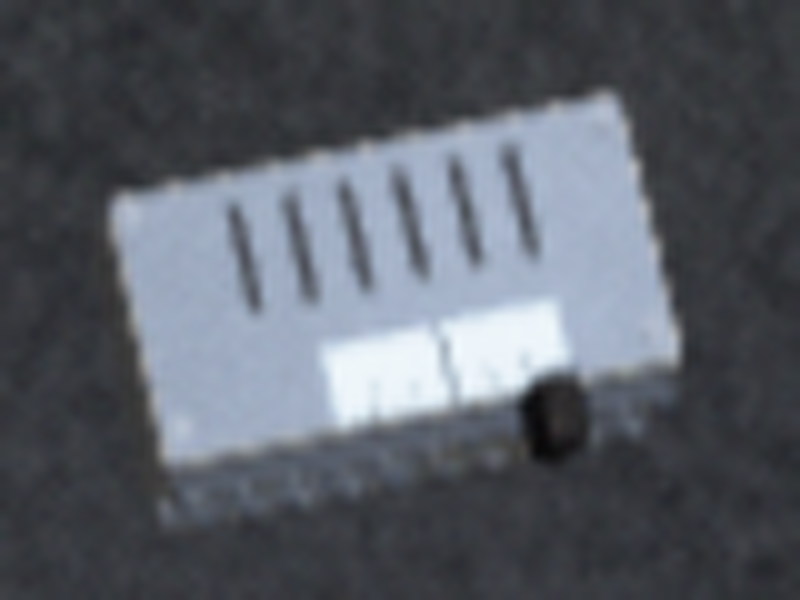

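View pics/c3.png

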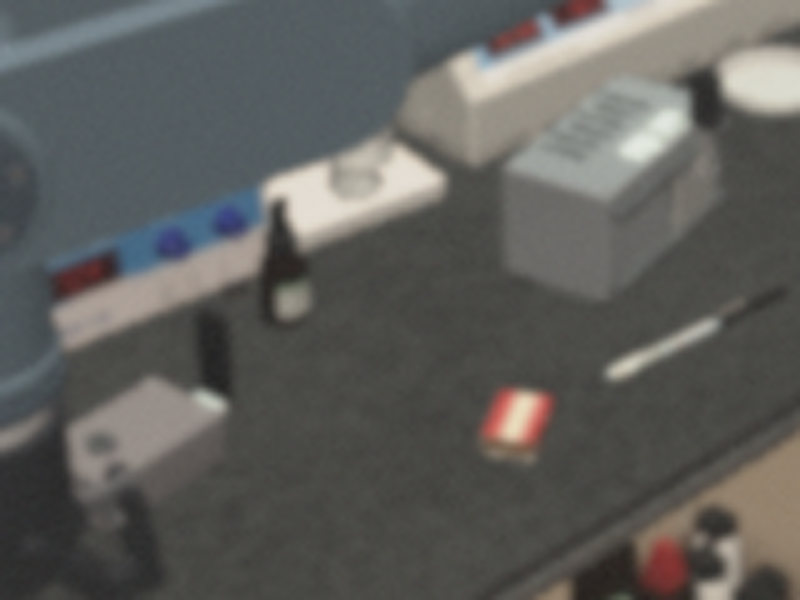

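```bash
cat >> h.py <<'E'
def fitbox(n,px,off,k,z,L,order):
    P=np.array([world(n,(x+.5)/k-.5+off[0],(y+.5)/k-.5+off[1],z)[:2] for x,y in px])
    Q=np.array(order,float)
    c=P.mean(0); H=Q.T@(P-c); th=np.arctan2(H[0,1]-H[1,0],H[0,0]+H[1,1])
    R=np.array([[np.cos(th),-np.sin(th)],[np.sin(th),np.cos(th)]])
    return c,th,(P-c)-(R@Q.T).T
E
cat > m.py <<'E'
from h import *
np.set_printoptions(precision=4,suppress=True)
# image TL = (+x,+y), TR=(+x,-y), BR=(-x,-y), BL=(-x,+y)
def o(a,b): return [(a,b),(a,-b),(-a,-b),(-a,b)]
ct,tt,r=fitbox('top',[(220,135),(540,108),(553,318),(232,342)],(205,205),10,.045,0,o(.035,.055)); print('timer',ct,tt,r)
cl,tl,r=fitbox('top',[(112,195),(615,92),(680,368),(160,465)],(340,205),10,.1,0,o(.045,.085)); print('lamp',cl,tl,r)
R=lambda t:np.array([[np.cos(t),-np.sin(t)],[np.sin(t),np.cos(t)]])
tg=ct+R(tt)@[0,-.08]; lg=cl+R(tl)@[-.057,-.035]
print('slide_grip',tg,'shutter_grip',lg)
print('proj grip top', proj('top',[*tg,.095]),proj('scene',[*tg,.095]))
print('proj tab top', proj('top',[*lg,.148]),proj('scene',[*lg,.148]))
d=np.load('pics/t0.npy')
for u,v in((233,230),(380,230),(395.5,246),(267,223),(266,221),(240,215)):
  q=worldd('top',u,v,d[int(round(v)),int(round(u))]); print(u,v,q)
# dropper etc
print('dropper',world('top',306,204,.05), 'matchbox',world('top',308,272,.015))
E
python3 m.py
```

```text
timer [0.5454 0.2153] 0.10376338453912315 [[ 0.0001 -0.0019]
 [ 0.0001  0.002 ]
 [-0.0006  0.002 ]
 [ 0.0004 -0.0022]]
lamp [ 0.5272 -0.2256] 0.21537156665545398 [[-0.0004 -0.0033]
 [ 0.0004  0.0025]
 [-0.0007  0.0013]
 [ 0.0008 -0.0004]]
slide_grip [0.5537 0.1357] shutter_grip [ 0.479  -0.2719]
proj grip top (np.float64(265.79227328779643), np.float64(222.14389946926656)) (np.float64(267.0694043992553), np.float64(252.64442900973637))
proj tab top (np.float64(395.408554979588), np.float64(245.44154691504244)) (np.float64(366.09250138390837), np.float64(205.234926849569))
233 230 [0.5354 0.2488 0.0427]
380 230 [ 0.5358 -0.2298  0.0975]
395.5 246 [ 0.4758 -0.271   0.1569]
267 223 [0.5511 0.1318 0.0944]
266 221 [0.5567 0.1348 0.0989]
240 215 [0.5947 0.2344 0.0038]
dropper [0.6268 0.0101 0.05  ] matchbox [ 0.4049 -0.0016  0.015 ]
```

```bash
cat > plan.py <<'E'
from h import *
from scipy.spatial.transform import Rotation as Ro
def delta(target,ang=None):
    """shift in tool axes to reach target (TCP, world); after turning about tool so x at angle ang, pointing down"""
    o=ctrl.get_obs(); q=o['eef_rot']; R=Ro.from_quat([q[1],q[2],q[3],q[0]])
    if ang is not None:
        c,s=np.cos(ang),np.sin(ang); W=Ro.from_matrix([[c,s,0],[s,-c,0],[0,0,-1]])
        print('turn rotvec tool',(R.inv()*W).as_rotvec().round(4)); R=W
    print('now',o['eef_pos'].round(4),'t',o['time_s'],'F',o['wrist_force'].round(1),'open',o['opening'])
    print('shift in (turned) tool axes',R.inv().apply(np.array(target)-o['eef_pos']).round(4))
E
python3 -c "
from plan import *
delta([.5537,.1357,.082+.09],.1038)"
```

```text
turn rotvec tool [6.0000e-04 1.5000e-03 1.1552e+00]
now [0.1762 0.5469 0.2555] t 0.1 F [-0.4  0.7 -0.8] open 0.9965839980257603
shift in (turned) tool axes [0.3329 0.4481 0.0835]
```

```bash
python3 -m pendant '[[[0,0,0,0,0,0.129,-1],[0,0,0,0,0,0.129,-1],[0,0,0,0,0,0.129,-1],[0,0,0,0,0,0.129,-1],[0,0,0,0,0,0.129,-1],[0,0,0,0,0,0.129,-1],[0,0,0,0,0,0.129,-1],[0,0,0,0,0,0.129,-1],[0,0,0,0,0,0.122,-1]]]'; python3 -c "
from plan import *
delta([.5537,.1357,.082+.09],.1038)"
```

```text
time_s: 1.0
eef_pos: [0.1762, 0.547, 0.2557]
eef_rot: [0.0, 0.999, 0.05, -0.0]
wrist_force: [-0.0, 0.3, 0.1]
opening: 0.998
turn rotvec tool [ 0.0009  0.0006 -0.004 ]
now [0.1762 0.547  0.2557] t 1.0 F [-0.   0.3  0.1] open 0.997974419392802
shift in (turned) tool axes [0.3328 0.4482 0.0837]
```

```bash
python3 -m pendant '[[[0.015,0.02,0,0,0,0,-1],[0.02,0.027,0,0,0,0,-1],[0.02,0.027,0,0,0,0,-1],[0.02,0.027,0,0,0,0,-1],[0.02,0.027,0,0,0,0,-1],[0.02,0.027,0,0,0,0,-1],[0.02,0.027,0,0,0,0,-1],[0.02,0.027,0,0,0,0,-1],[0.02,0.027,0,0,0,0,-1],[0.02,0.027,0,0,0,0,-1]]]'
python3 -m pendant '[[[0.02,0.027,0,0,0,0,-1],[0.02,0.027,0,0,0,0,-1],[0.02,0.027,0.01,0,0,0,-1],[0.02,0.027,0.01,0,0,0,-1],[0.02,0.027,0.02,0,0,0,-1],[0.02,0.027,0.02,0,0,0,-1],[0.015,0.02,0.01,0,0,0,-1],[0,0,0,0,0,0,-1]]]'; python3 -c "
from plan import *
delta([.5537,.1357,.082],.1038)
snap('top','t1');snap('scene','s1')
a=cv2.imread('pics/s1.png')
cv2.imwrite('pics/c4.png',cv2.resize(a[170:320,200:400],None,fx=4,fy=4,interpolation=cv2.INTER_CUBIC))
"
```

```text
time_s: 2.0
eef_pos: [0.3984, 0.305, 0.256]
eef_rot: [0.0, 0.999, 0.052, -0.0]
wrist_force: [0.2, 0.4, -1.1]
opening: 0.997
time_s: 2.8
eef_pos: [0.5516, 0.1367, 0.1839]
eef_rot: [0.0, 0.999, 0.051, -0.002]
wrist_force: [0.2, 0.2, -1.0]
opening: 1.003
turn rotvec tool [ 0.0005  0.0034 -0.0021]
now [0.5516 0.1367 0.1839] t 2.8 F [ 0.2  0.2 -1. ] open 1.0033909787959177
shift in (turned) tool axes [0.0019 0.0013 0.1019]
```

View pics/c4.png

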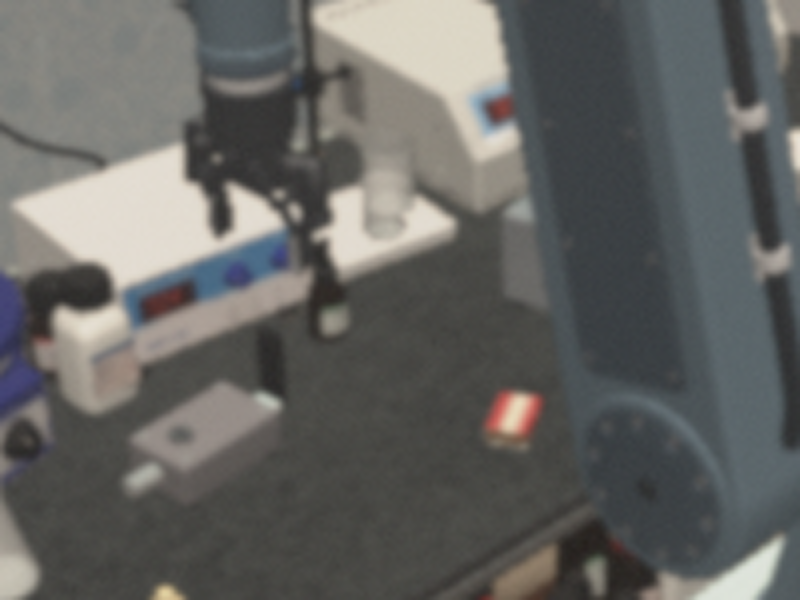

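View pics/t1.png

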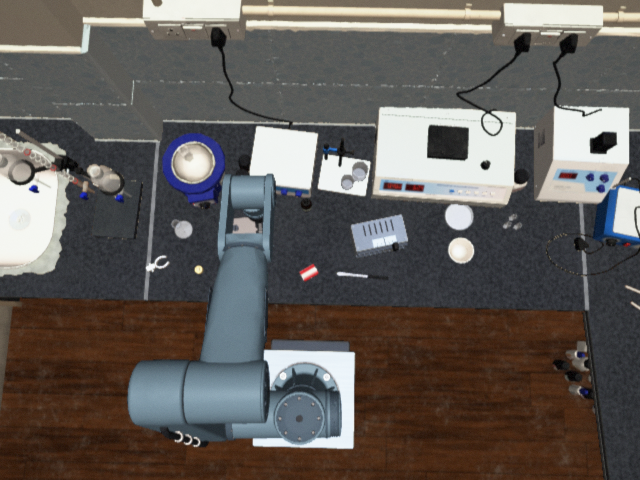

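```bash
python3 -m pendant '[[[0.002,0.001,0.015,0,0,0,-1],[0,0,0.02,0,0,0,-1],[0,0,0.02,0,0,0,-1],[0,0,0.02,0,0,0,-1],[0,0,0.015,0,0,0,-1],[0,0,0.01,0,0,0,-1],[0,0,0,0,0,0,-1],[0,0,0,0,0,0,-1]]]'; python3 -c "
from plan import *
delta([.5537,.1357,.082],.1038)
snap('scene','s2')
a=cv2.imread('pics/s2.png')
cv2.imwrite('pics/c5.png',cv2.resize(a[200:300,220:320],None,fx=6,fy=6,interpolation=cv2.INTER_CUBIC))
"
```

```text
time_s: 3.7
eef_pos: [0.5536, 0.1388, 0.0867]
eef_rot: [0.0, 0.999, 0.053, 0.0]
wrist_force: [-0.0, -0.2, 0.3]
opening: 1.004
turn rotvec tool [ 0.     -0.0006  0.0016]
now [0.5536 0.1388 0.0867] t 3.7 F [-0.  -0.2  0.3] open 1.0036173211684314
shift in (turned) tool axes [-0.0002  0.0031  0.0047]
```

View pics/c5.png

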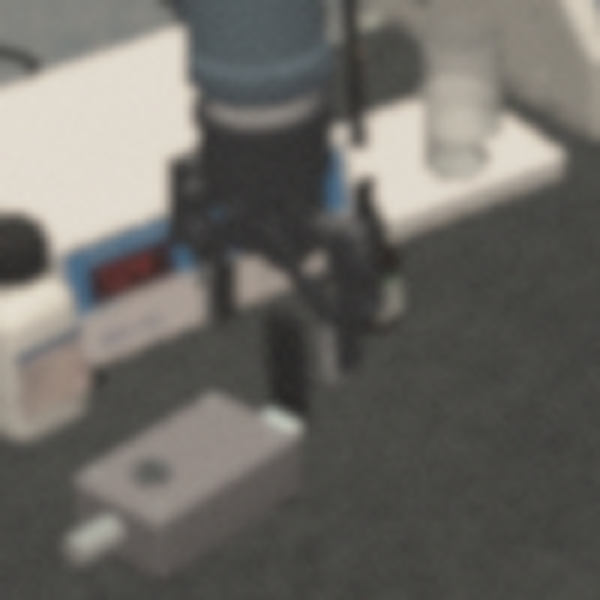

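```bash
python3 -m pendant '[[[0,0.003,0.005,0,0,0,-1],[0,0,0,0,0,0,-1],[0,0,0,0,0,0,1],[0,0,0,0,0,0,1],[0,0,0,0,0,0,1],[0,0,0,0,0,0,1],[0,0,0,0,0,0,1],[0,0,0,0,0,0,1],[0,0,0,0,0,0,1],[0,0,0,0,0,0,1]]]'; python3 -c "
from plan import *
delta([.5537,.1357,.082],.1038)
"
```

```text
time_s: 4.75
eef_pos: [0.5536, 0.1356, 0.0815]
eef_rot: [0.0, 0.999, 0.053, -0.0]
wrist_force: [-2.8, -0.7, 4.7]
opening: 0.27
turn rotvec tool [0.     0.0001 0.0013]
now [0.5536 0.1356 0.0815] t 4.75 F [-2.8 -0.7  4.7] open 0.27020210353761154
shift in (turned) tool axes [ 0.0001 -0.0001 -0.0005]
```

```bash
python3 -m pendant '[[[0,0.004,0,0,0,0,1],[0,0.004,0,0,0,0,1],[0,0.004,0,0,0,0,1],[0,0.004,0,0,0,0,1],[0,0.004,0,0,0,0,1],[0,0.004,0,0,0,0,1],[0,0.004,0,0,0,0,1],[0,0.004,0,0,0,0,1],[0,0.004,0,0,0,0,1],[0,0.002,0,0,0,0,1]]]'; python3 -m pendant '[[[0,0.002,0,0,0,0,1],[0,0,0,0,0,0,1],[0,0,0,0,0,0,1]]]'; python3 -c "
from plan import *
delta([.5536+.104*.04,.1356-.9946*.04,.0815],.1038)
snap('scene','s3');snap('top','t3')
a=cv2.imread('pics/s3.png')
cv2.imwrite('pics/c6.png',cv2.resize(a[240:290,240:300],None,fx=12,fy=12,interpolation=cv2.INTER_CUBIC))
a=cv2.imread('pics/t3.png')
cv2.imwrite('pics/c6t.png',cv2.resize(a[200:260,220:300],None,fx=8,fy=8,interpolation=cv2.INTER_CUBIC))
"
```

```text
time_s: 5.75
eef_pos: [0.5573, 0.0995, 0.0814]
eef_rot: [-0.002, 0.999, 0.053, -0.0]
wrist_force: [-2.5, 8.8, 4.8]
opening: 0.273
time_s: 6.05
eef_pos: [0.5576, 0.0972, 0.0815]
eef_rot: [-0.001, 0.999, 0.053, -0.0]
wrist_force: [-2.8, 7.7, 5.3]
opening: 0.273
turn rotvec tool [-0.0023 -0.      0.0013]
now [0.5576 0.0972 0.0815] t 6.05 F [-2.8  7.7  5.3] open 0.2734800645380424
shift in (turned) tool axes [ 0.0001  0.0014 -0.    ]
```

View pics/c6.png

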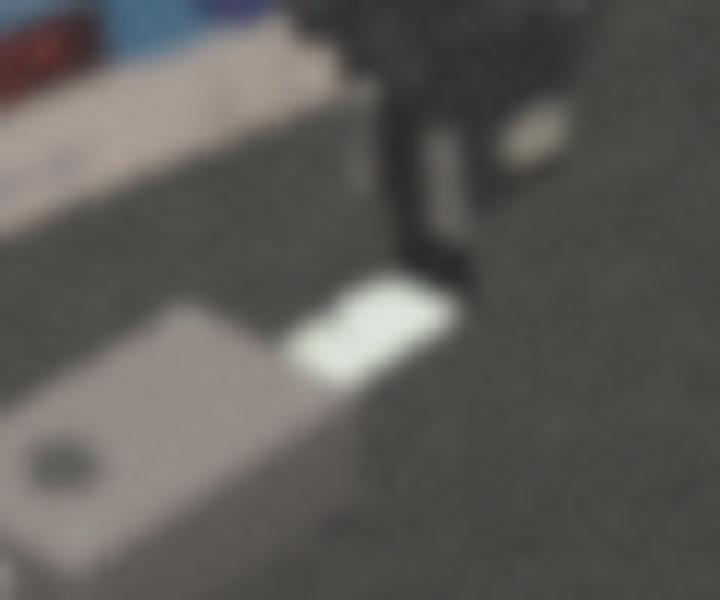

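View pics/c6t.png

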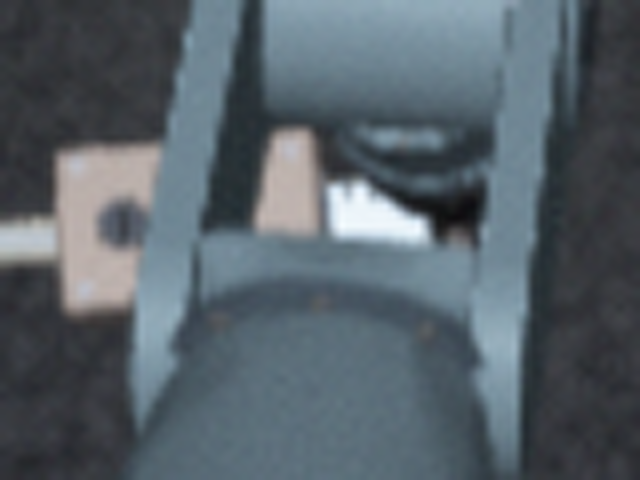

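```bash
python3 -m pendant '[[[0,0.001,0,0,0,0,1],[0,0.0004,0,0,0,0,1],[0,0,0,0,0,0,1],[0,0,0,0,0,0,1]]]'; python3 -c "
from plan import *
delta([.5536+.104*.04,.1356-.9946*.04,.0815],.1038)
A=[snap('top','t4%d'%i)[0].astype(float) for i in range(4)]
B=[snap('scene','s4%d'%i)[0].astype(float) for i in range(3)]
a=np.mean(A,0)[...,::-1];b=np.mean(B,0)[...,::-1]
g=np.clip((a[215:240,255:285]-90)*1.5,0,255).astype(np.uint8);cv2.imwrite('pics/c7t.png',cv2.resize(g,None,fx=24,fy=24,interpolation=cv2.INTER_CUBIC))
g=np.clip((b[258:283,257:287]-150)*2.5,0,255).astype(np.uint8);cv2.imwrite('pics/c7.png',cv2.resize(g,None,fx=24,fy=24,interpolation=cv2.INTER_CUBIC))
"
```

```text
time_s: 6.55
eef_pos: [0.5577, 0.0958, 0.0814]
eef_rot: [-0.001, 0.999, 0.053, -0.0]
wrist_force: [-2.6, 7.2, 5.1]
opening: 0.271
turn rotvec tool [-0.0023  0.      0.0014]
now [0.5577 0.0958 0.0814] t 6.55 F [-2.6  7.2  5.1] open 0.2713607289516004
shift in (turned) tool axes [ 0.0001  0.     -0.0001]
```

View pics/c7t.png

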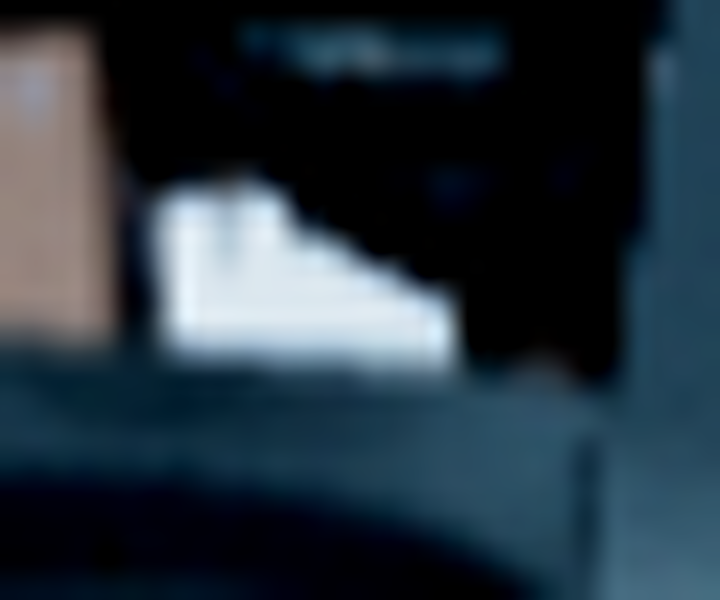

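View pics/c7.png

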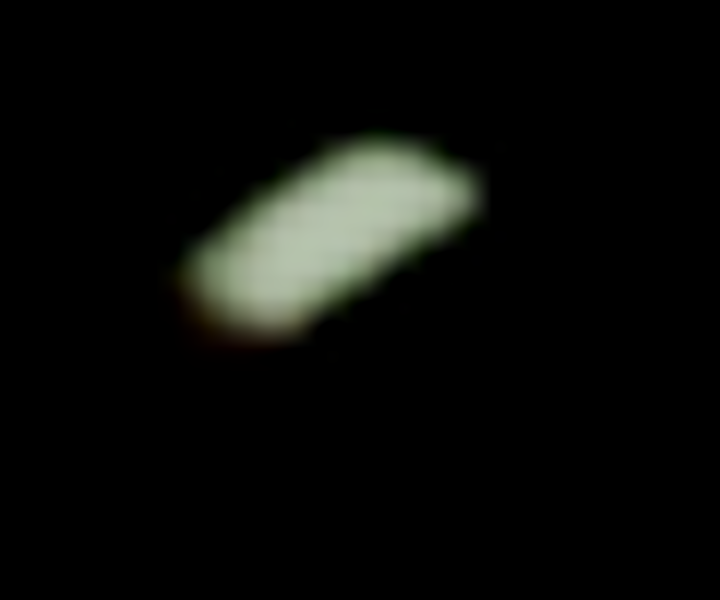

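```bash
python3 -m pendant '[[[0,0,0,0,0,0,1],[0,0,0,0,0,0,1],[0,0,0,0,0,0,1],[0,0,0,0,0,0,1],[0,0,0,0,0,0,1],[0,0,0,0,0,0,1],[0,0,0,0,0,0,1]]]'; python3 -c "
from plan import *
delta([.5536+.104*.04,.1356-.9946*.04,.0815],.1038)"
python3 -m pendant '[[[0,0,0,0,0,0,-1],[0,0,0,0,0,0,-1],[0,0,0,0,0,0,-1],[0,0,0,0,0,0,-1],[0,0,0,0,0,0,-1],[0,0,0,0,0,0,-1],[0,0,0,0,0,0,-1],[0,0,0,0,0,0,-1],[0,0,0,0,0,0,-1],[0,0,0,0,0,0,-1]]]'
python3 -m pendant '[[[0,0,0,0,0,0,-1],[0,0,0,0,0,0,-1],[0,0,0,0,0,0,-1],[0,0,0,0,0,0,-1],[0,0,0,0,0,0,-1],[0,0,0,0,0,0,-1],[0,0,0,0,0,0,-1],[0,0,0,0,0,0,-1],[0,0,0,0,0,0,-1],[0,0,0,0,0,0,-1]]]'
python3 -m pendant '[[[0,0,-0.015,0,0,0,-1],[0,0,-0.03,0,0,0,-1],[0,0,-0.03,0,0,0,-1],[0,0,-0.03,0,0,0,-1],[0,0,-0.03,0,0,0,-1],[0,0,0,0,0,0,-1]]]'
python3 -c "
from plan import *
from scipy.spatial.transform import Rotation
snap('scene','s5')
a=cv2.imread('pics/s5.png')
cv2.imwrite('pics/c8.png',cv2.resize(a[220:310,210:310],None,fx=7,fy=7,interpolation=cv2.INTER_CUBIC))
delta([.479,-.2719,.26],.2154-np.pi/2)"
```

```text
time_s: 7.6
eef_pos: [0.5577, 0.0959, 0.0814]
eef_rot: [-0.001, 0.999, 0.053, -0.0]
wrist_force: [-3.5, 6.9, 4.4]
opening: 0.272
turn rotvec tool [-0.0023 -0.      0.0014]
now [0.5577 0.0959 0.0814] t 7.6 F [-3.5  6.9  4.4] open 0.27168603333055275
shift in (turned) tool axes [ 0.0001  0.     -0.0001]
time_s: 8.6
eef_pos: [0.558, 0.0944, 0.0813]
eef_rot: [-0.0, 0.999, 0.052, 0.0]
wrist_force: [0.5, -0.2, -0.2]
opening: 1.0
time_s: 9.6
eef_pos: [0.5579, 0.0944, 0.0813]
eef_rot: [-0.0, 0.999, 0.052, -0.0]
wrist_force: [-0.0, -0.3, 0.4]
opening: 1.003
time_s: 10.2
eef_pos: [0.5609, 0.0944, 0.2227]
eef_rot: [0.0, 0.999, 0.053, 0.005]
wrist_force: [0.6, 0.0, 0.0]
opening: 0.999
turn rotvec tool [-0.0039 -0.0059  1.4605]
now [0.5597 0.0944 0.2201] t 10.25 F [-0.  -0.8 -1. ] open 0.9991977073143972
shift in (turned) tool axes [ 0.3406  0.1571 -0.0399]
```

View pics/c8.png

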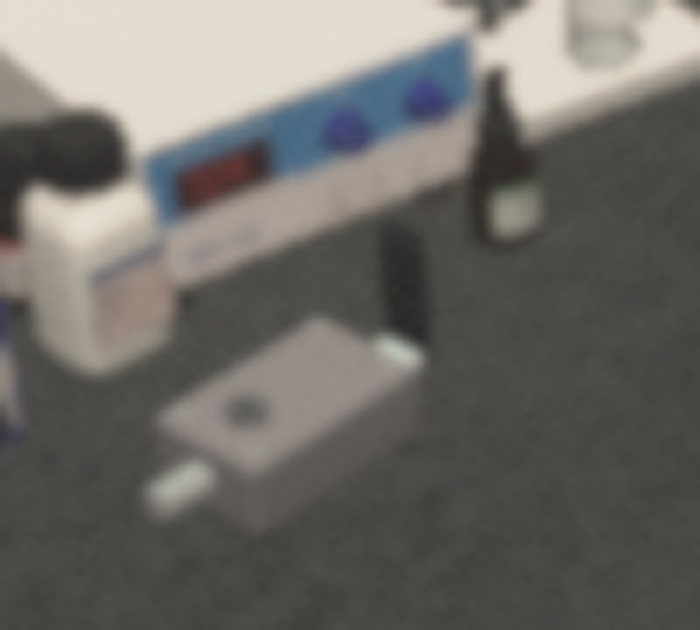

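The blade is home: the fin top is back at (267, 252.6), exactly as before the pull. Next is the lamp.

```bash
python3 -m pendant '[[[0,0,-0.02,0,0,0.146,-1],[0,0,-0.02,0,0,0.146,-1],[0,0,0,0,0,0.146,-1],[0,0,0,0,0,0.146,-1],[0,0,0,0,0,0.146,-1],[0,0,0,0,0,0.146,-1],[0,0,0,0,0,0.146,-1],[0,0,0,0,0,0.146,-1],[0,0,0,0,0,0.146,-1],[0,0,0,0,0,0.146,-1]]]'
python3 -m pendant '[[[0.015,0.007,0,0,0,0,-1],[0.03,0.014,0,0,0,0,-1],[0.03,0.014,0,0,0,0,-1],[0.03,0.014,0,0,0,0,-1],[0.03,0.014,0,0,0,0,-1],[0.03,0.014,0,0,0,0,-1],[0.03,0.014,0,0,0,0,-1],[0.03,0.014,0,0,0,0,-1],[0.03,0.014,0,0,0,0,-1]]]'
python3 -m pendant '[[[0.03,0.014,0,0,0,0,-1],[0.03,0.014,0,0,0,0,-1],[0.02,0.009,0,0,0,0,-1],[0,0,0,0,0,0,-1],[0,0,0,0,0,0,-1]]]'
python3 -c "
from plan import *
delta([.479,-.2719,.137],.2154-np.pi/2)
snap('top','t6');snap('scene','s6')
a=cv2.imread('pics/t6.png');b=cv2.imread('pics/s6.png')
cv2.imwrite('pics/c9.png',np.hstack([cv2.resize(a[180:280,340:440],None,fx=4,fy=4),cv2.resize(b[150:250,310:410],None,fx=4,fy=4)]))"
```

```text
time_s: 11.25
eef_pos: [0.5572, 0.0944, 0.2553]
eef_rot: [0.001, 0.777, -0.629, -0.001]
wrist_force: [0.1, -0.9, 0.6]
opening: 0.997
time_s: 12.15
eef_pos: [0.4949, -0.1819, 0.2558]
eef_rot: [0.0, 0.78, -0.626, -0.001]
wrist_force: [1.3, -0.2, 0.4]
opening: 1.004
time_s: 12.65
eef_pos: [0.4764, -0.2664, 0.2557]
eef_rot: [-0.0, 0.779, -0.627, -0.001]
wrist_force: [0.7, 0.8, 0.2]
opening: 0.998
turn rotvec tool [0.0008 0.0014 0.0008]
now [ 0.4764 -0.2664  0.2557] t 12.65 F [0.7 0.8 0.2] open 0.9982947215873647
shift in (turned) tool axes [ 0.0059 -0.0014  0.1187]
```

View pics/c9.png

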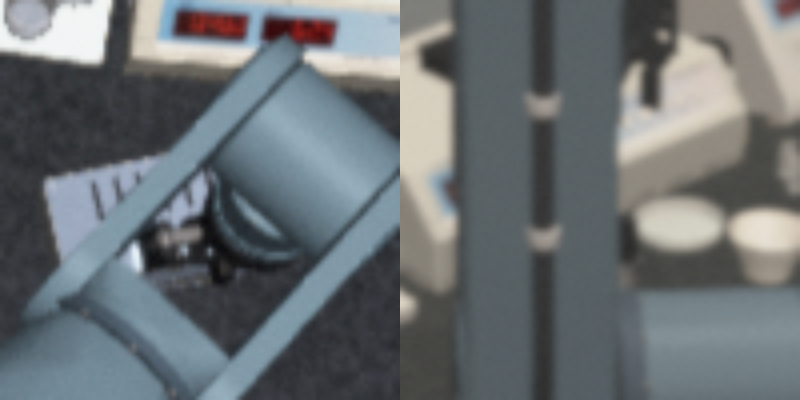

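```bash
python3 -m pendant '[[[0.003,-0.001,0.015,0,0,0,-1],[0.003,0,0.025,0,0,0,-1],[0,0,0.025,0,0,0,-1],[0,0,0.025,0,0,0,-1],[0,0,0.015,0,0,0,-1],[0,0,0.01,0,0,0,-1],[0,0,0,0,0,0,-1],[0,0,0,0,0,0,-1],[0,0,0,0,0,0,-1]]]'
python3 -c "
from plan import *
delta([.479,-.2719,.137],.2154-np.pi/2)"
```

```text
time_s: 13.65
eef_pos: [0.4803, -0.2725, 0.1426]
eef_rot: [0.0, 0.779, -0.627, 0.001]
wrist_force: [-0.1, -0.5, 0.2]
opening: 0.998
turn rotvec tool [-0.0014 -0.0019  0.0006]
now [ 0.4803 -0.2725  0.1426] t 13.65 F [-0.1 -0.5  0.2] open 0.99774048984865
shift in (turned) tool axes [-0.0009  0.0012  0.0056]
```

```bash
python3 -m pendant '[[[-0.001,0.001,0.005,0,0,0,-1],[0,0,0,0,0,0,-1],[0,0,0,0,0,0,-1]]]'
python3 -m pendant '[[[0,0,0,0,0,0,1],[0,0,0,0,0,0,1],[0,0,0,0,0,0,1],[0,0,0,0,0,0,1],[0,0,0,0,0,0,1],[0,0,0,0,0,0,1],[0,0,0,0,0,0,1],[0,0,0,0,0,0,1],[0,0,0,0,0,0,1],[0,0,0,0,0,0,1]]]'
python3 -c "
from plan import *
delta([.479,-.2719,.137],.2154-np.pi/2)
A=[snap('top','t7%d'%i)[0].astype(float) for i in range(2)]
a=np.mean(A,0)[...,::-1].astype(np.uint8)
cv2.imwrite('pics/c10.png',cv2.resize(a[215:265,355:415],None,fx=12,fy=12,interpolation=cv2.INTER_CUBIC))"
```

```text
time_s: 13.95
eef_pos: [0.4783, -0.2711, 0.1364]
eef_rot: [0.0, 0.779, -0.627, 0.0]
wrist_force: [-0.1, -0.0, -0.5]
opening: 1.0
time_s: 14.95
eef_pos: [0.4785, -0.2714, 0.1366]
eef_rot: [0.0, 0.779, -0.627, 0.0]
wrist_force: [-1.1, -3.3, 2.4]
opening: 0.153
turn rotvec tool [-0.0001 -0.0007  0.0006]
now [ 0.4785 -0.2714  0.1366] t 14.95 F [-1.1 -3.3  2.4] open 0.15272752761915512
shift in (turned) tool axes [ 0.0006 -0.0004 -0.0004]
```

View pics/c10.png

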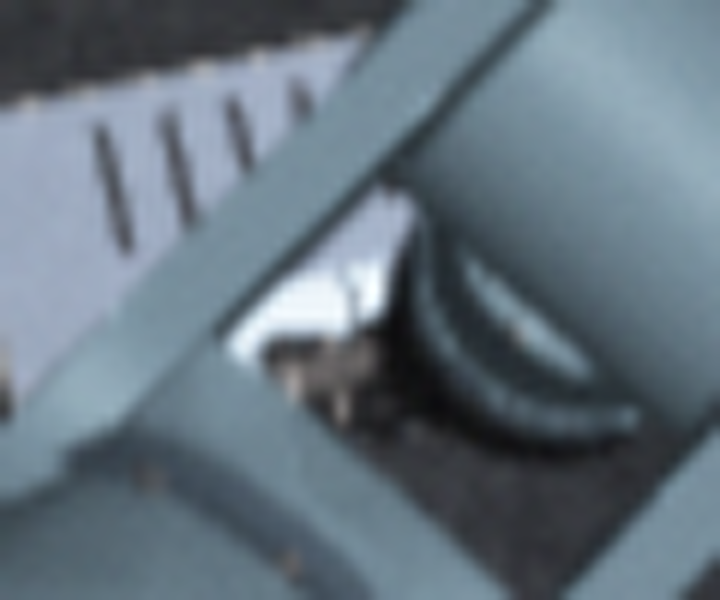

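```bash
python3 -m pendant '[[[-0.003,0,0,0,0,0,1],[-0.003,0,0,0,0,0,1],[-0.003,0,0,0,0,0,1],[-0.003,0,0,0,0,0,1],[-0.003,0,0,0,0,0,1],[-0.003,0,0,0,0,0,1],[-0.003,0,0,0,0,0,1],[-0.003,0,0,0,0,0,1],[-0.001,0,0,0,0,0,1],[0,0,0,0,0,0,1]]]'
python3 -m pendant '[[[0,0,0,0,0,0,1],[0,0,0,0,0,0,1],[0,0,0,0,0,0,1]]]'
python3 -c "
from plan import *
delta(np.array([.4785,-.2714,.1366])+.025*np.array([-np.sin(.2154),np.cos(.2154),0]),.2154-np.pi/2)
delta(np.array([.479,-.2719,.1366])+.025*np.array([-np.sin(.2154),np.cos(.2154),0]),.2154-np.pi/2)
A=[snap('top','t8%d'%i)[0].astype(float) for i in range(4)]
B=[snap('scene','s8%d'%i)[0].astype(float) for i in range(2)]
a=np.mean(A,0)[...,::-1].astype(np.uint8)
cv2.imwrite('pics/c11.png',cv2.resize(a[215:265,355:415],None,fx=12,fy=12,interpolation=cv2.INTER_CUBIC))
a=np.mean(B,0)[...,::-1].astype(np.uint8)
cv2.imwrite('pics/c12.png',cv2.resize(a[160:280,300:420],None,fx=5,fy=5,interpolation=cv2.INTER_CUBIC))"
```

```text
time_s: 16.05
eef_pos: [0.4728, -0.2475, 0.1366]
eef_rot: [0.001, 0.779, -0.627, 0.001]
wrist_force: [-2.8, -8.4, 2.9]
opening: 0.157
time_s: 16.35
eef_pos: [0.4729, -0.2477, 0.1366]
eef_rot: [0.001, 0.779, -0.627, 0.001]
wrist_force: [-2.6, -8.0, 3.2]
opening: 0.152
turn rotvec tool [ 0.0004 -0.0021  0.0004]
now [ 0.4729 -0.2477  0.1366] t 16.35 F [-2.6 -8.   3.2] open 0.15238799966771846
shift in (turned) tool axes [-0.0006 -0.0004  0.    ]
turn rotvec tool [ 0.0004 -0.0021  0.0004]
now [ 0.4729 -0.2477  0.1366] t 16.35 F [-2.6 -8.   3.2] open 0.15238799966771846
shift in (turned) tool axes [-0.     -0.0008  0.    ]
```

View pics/c11.png

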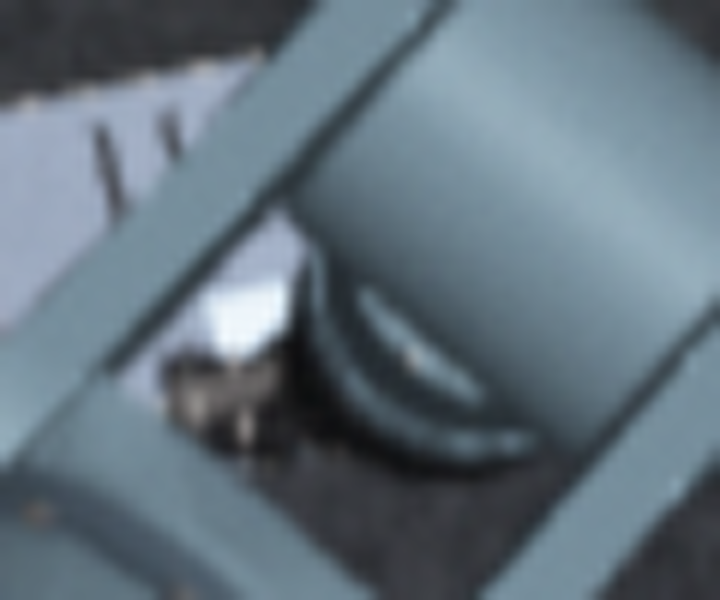

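View pics/c12.png

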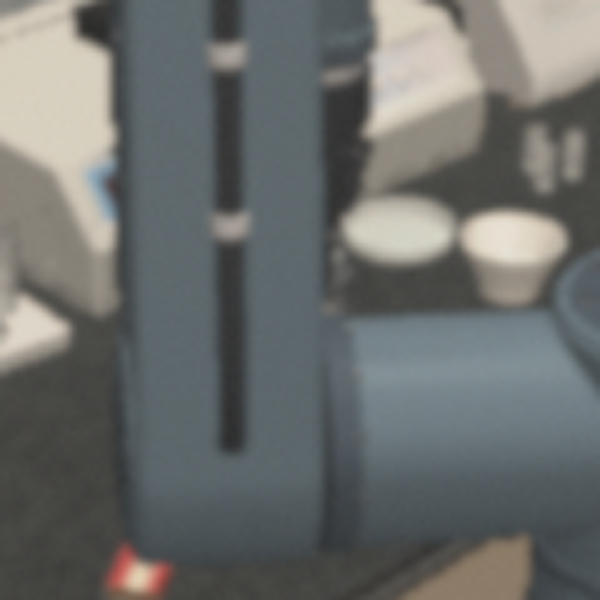

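```bash
python3 -m pendant '[[[0,0,0,0,0,0,1],[0,0,0,0,0,0,1],[0,0,0,0,0,0,1],[0,0,0,0,0,0,1],[0,0,0,0,0,0,1]]]'
python3 -c "
from plan import *
snap('top','t9')
a=cv2.imread('pics/t0.png');b=cv2.imread('pics/t9.png')
cv2.imwrite('pics/c13.png',np.vstack([cv2.resize(a[195:290,140:340],None,fx=3,fy=3),cv2.resize(b[195:290,140:340],None,fx=3,fy=3)]))"
```

```text
time_s: 17.15
eef_pos: [0.4729, -0.2476, 0.1366]
eef_rot: [0.001, 0.779, -0.627, 0.001]
wrist_force: [-2.7, -8.5, 2.8]
opening: 0.159
```

View pics/c13.png

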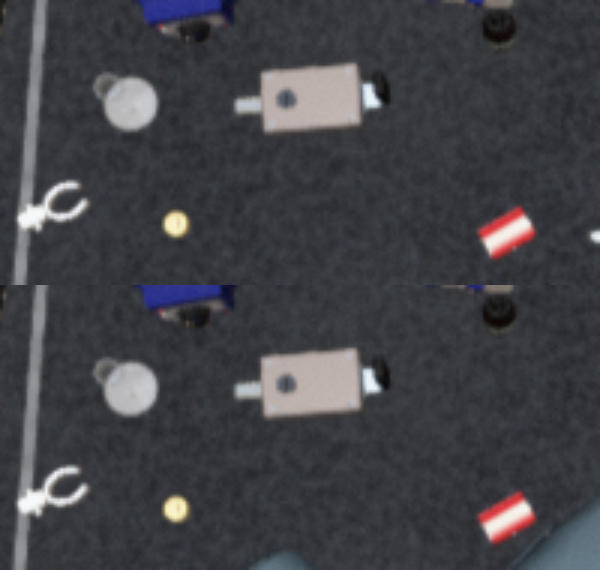

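View pics/t9.png

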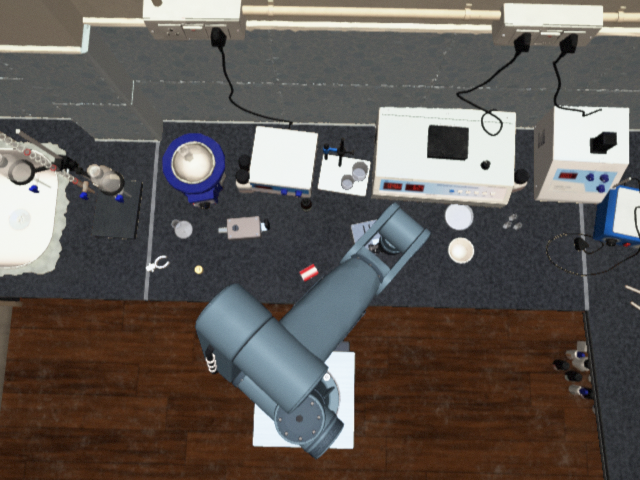

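The blade is home, with the grip at (267, 223) as at the start. The bystanders I can see have not moved, and the shutter is held steady. I'm handing in.

```bash
python3 -c "
from bench import ctrl
print(ctrl.hand_in())"
```

```text
the job is handed in; nothing more can be done
None
```

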